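# Lay the orange paint brush on the brush rest

## Robot

A 6-joint arm with a two-finger parallel gripper is mounted at the origin on the work surface. World frame = base frame: x ahead of the robot, y to its left, z up, the work surface at z = 0. Lengths are in m, angles in rad, forces in N, time in s.
With the tool pointing down it reaches from about 0.3 to 0.875 m from the base axis. Payload 6.4 kg.
Tool frame: the origin (TCP) lies on the mounting face of the last link; the fingertips stand 173 mm ahead of it and the grasp point (between the pads) lies 155 mm ahead of it (ctrl.tip_reach is the distance from the TCP to the fingertips, in m); z points along the fingers, y is the line along which they close (so a half turn about z gives the same grasp; the last joint's range is limited). The gripper opens to 85 mm and grips with 20 to 120 N. Pads are 22 mm wide; open, the fingers measure 114 mm over their backs; the gripper's body (76 mm by 85 mm) begins 54 mm behind the grasp point. The pads swing forward as they close: fully open they stand 13 mm farther back than shut.
Start: joints at [1.086, 0.181, 1.607, -0, 1.354, -0.206], TCP at [0.158, 0.553, 0.405] pointing down, gripper open.
Joint ranges: [-2.99, 2.99], [-0.89, 2.07], [0.3, 2.58], [-1.14, 4.28], [0, 2.63], [-3.12, 3.12]. Speed limits (rad/s): [2.57, 2.57, 3.01, 3.14, 3.14, 3.14].

## Interface

Orientations are given as a unit quaternion [w, x, y, z].
In Python, from bench import ctrl gives the robot as it stands.
- The arm moves only by the shell command python3 -m pendant 'ROWS'. ROWS is JSON, a list that holds one entry, the list of rows, each a list of 7 numbers: the opening, from 0 (shut) to 1 (fully open), then the shift along the tool's x, y, z in mm, then the turn, a rotation vector about the tool's x, y, z in rad. A call has 1 to 5 rows; each row is the pose to reach, as a shift and turn from the pose commanded when the call began, along the tool's axes at that moment; what a row does not reach only later rows make up. A row lasts 1/12 s, in which the tool goes at most 41.7 mm and 7.16 degrees, less where a joint would pass 70% of its speed; a pose out of reach is approached as far as the arm can. A call with a gripper value outside its range is refused whole. The fingers move at their own pace and stop on an object; the grip force is fixed at half the most. Time passes only in rows, so rows that repeat a pose let the fingers close. It gives the time, the measured TCP pose, the force, the opening and the grip force at its end, in the units of the state.
- ctrl.get_obs(): the state, without advancing time (a new reading comes with each control period).
- ctrl.camera(name): name is "scene" or "top"; returns the picture (384x512x3 uint8, red, green, blue); there is no depth.
- ctrl.camera_params(name): a dict with "mtx" (3x3 intrinsics, pixels), "distortion" ([k1, k2, p1, p2, k3] as OpenCV has them; the pictures are not rectified), "world_from_camera" (4x4, takes a point from camera to world coordinates). Camera axes: x right, y down, z forward; pixel columns grow to the right and rows downward; lengths in m; the calibration is good to about 2 mm. A picture is of the moment at which its call begins. camera_params takes no time and is no camera call.
- ctrl.hand_in(): hands the job in; it is judged then, once.
Trained networks look in the newest picture that a camera, given by its name, has taken for a name from the list of things; names that differ only in an ending like _2 or _b are one class to them, and where a whole thing is asked for, a point or a joint stands for the part that bears it (a point fixed in the world has none). Each returns a list of dicts, best first, with "confidence" (0 to 1); they miss things now and then, are a little off and sometimes report something else, mostly with a low value. They report only what shows in the picture. A call takes as long as a camera call. They do not tell look-alikes from the thing itself.
- ctrl.boxes_of(camera, name): "point" ([column, row] as shares, 0 to 1, of the picture: columns of its width, rows of its height, amid what is visible of it).
The state is a dict: "time_s": time; "q": joint angles; "dq": joint speeds; "joint_efforts": joint torques, N m; "eef_pos": TCP position; "eef_rot": TCP orientation; "wrist_force": force on the tool from outside, world axes, zero at the start; "torque": the same for the moment, N m; "opening": opening from 0.0 (shut) to 1.0 (fully open); "grasp_force": force on a finger pad.
Only numpy, scipy, OpenCV 4.12 (cv2) and the standard library are available. Lean on these libraries where they do the work, as an engineer would, in place of code of your own. Each camera call takes 0.05 s, during which the arm holds its last target. There are 200 camera calls.

## Task

In the art class, pick up the brush with orange paint on its bristles and set it down (do not drop it) straight across the top of the raised wooden brush rest, so that it balances there level and by itself, clear of the table. Leave the teal and the purple brush where they lie.

Things in the scene. Friction and masses are not known exactly. Their poses are not given: they have to be found in the camera images.
- orange_brush: Flat wash brush to move, 220 mm long, about 60 g, flat on the table: blue handle, bristles ending in orange paint. Origin: on its underside at its balance point, where it is best gripped (handle 22 mm wide in y, 14 mm thick in z). x runs along it to the bristles: handle from -115 to +30 mm, aluminium ferrule (32 mm wide, 14 thick) to +65, bristles (34 mm wide, 12 thick) to +105. z is up.
- teal_brush: A brush of the same shape, with teal paint on its bristles; a bystander lying on the table. Same origin and axes.
- purple_brush: A brush of the same shape, with dark purple paint on its bristles; a bystander lying on the table. Same origin and axes.
- rest_top (a point): Centre of the flat top of the fixed wooden brush rest, 60 mm above the table. The top is a beam 44 mm wide (x) and 200 mm long (y), with a lip 8 mm thick and 10 mm high at each end; under it a thinner web and a foot 90 mm wide (x). x is level, across the beam: the brush must lie along it, bristles either way. y runs along the beam, z is up.
Not all that is in view belongs to the job. There is more than one size of the part that bears rest_top; the job needs the smaller. What is shaped like the orange_brush but yellow is not meant.

How it is judged:
By the outcome, as a careful person would: the job done as asked, in the order asked, and still so for the second after the job is handed in, with the robot touching nothing.
It also fails if it takes over 42 s, if anything falls off the work surface, if the arm or the gripper's body presses on something with over 40 N, if the wrist force passes 120 N, or if a joint passes its speed limit or range.

## Working session

There is one attempt and no reset: what is moved stays moved. The work goes in short steps, Python scripts to look and compute and a shell command to move; the robot and the scene stay as the last step left them, time stands still between calls to the robot, and variables do not carry over. Pictures are saved under pics/ and viewed, at most 10 in all, crops included, and the job is handed in when it is done.

```bash
mkdir -p pics; cat > h.py <<'E'
import numpy as np,cv2
from bench import ctrl
def ray(cam,px):
    p=ctrl.camera_params(cam);T=np.array(p["world_from_camera"])
    u=cv2.undistortPoints(np.array([[px]],float),np.array(p["mtx"]),np.array(p["distortion"])).ravel()
    return T[:3,3],T[:3,:3]@np.array([u[0],u[1],1])
def onz(cam,px,z):
    o,d=ray(cam,px);return o+d*(z-o[2])/d[2]
def proj(cam,P):
    p=ctrl.camera_params(cam);T=np.linalg.inv(np.array(p["world_from_camera"]))
    r,_=cv2.Rodrigues(T[:3,:3])
    return cv2.projectPoints(np.array(P,float).reshape(-1,3),r,T[:3,3],np.array(p["mtx"]),np.array(p["distortion"]))[0].reshape(-1,2)
def snap(cam,name,crop=None,k=1):
    im=ctrl.camera(cam)[:,:,::-1]
    if crop: a,b,c,d=crop;im=im[b:d,a:c]
    cv2.imwrite("pics/"+name,cv2.resize(im,None,fx=k,fy=k,interpolation=cv2.INTER_CUBIC))
E
python3 - <<'E'
from h import *
for c in("top","scene"):
    snap(c,c+"0.png",k=1.5)
    for n in("orange_brush","rest_top"):
        for b in ctrl.boxes_of(c,n):
            px=np.array(b["point"])*[512,384];print(c,n,round(b["confidence"],2),px.round(),onz(c,px,.06 if n=="rest_top" else .007).round(3))
print(ctrl.get_obs()["eef_rot"])
E
```

```text
top orange_brush 0.98 [357. 240.] [ 0.241 -0.275  0.007]
top orange_brush 0.85 [331. 148.] [ 0.5   -0.205  0.007]
top rest_top 0.85 [181. 144.] [0.491 0.209 0.06 ]
top rest_top 0.72 [129. 255.] [0.194 0.332 0.06 ]
scene orange_brush 0.67 [173. 183.] [ 0.243 -0.28   0.007]
scene orange_brush 0.65 [182. 244.] [ 0.52  -0.21   0.007]
scene rest_top 0.94 [325. 238.] [0.545 0.205 0.06 ]
scene rest_top 0.63 [349. 166.] [0.225 0.334 0.06 ]
[-1.12761065e-04  1.38948813e-01  9.90299516e-01 -2.88831553e-04]
```

View pics/top0.png

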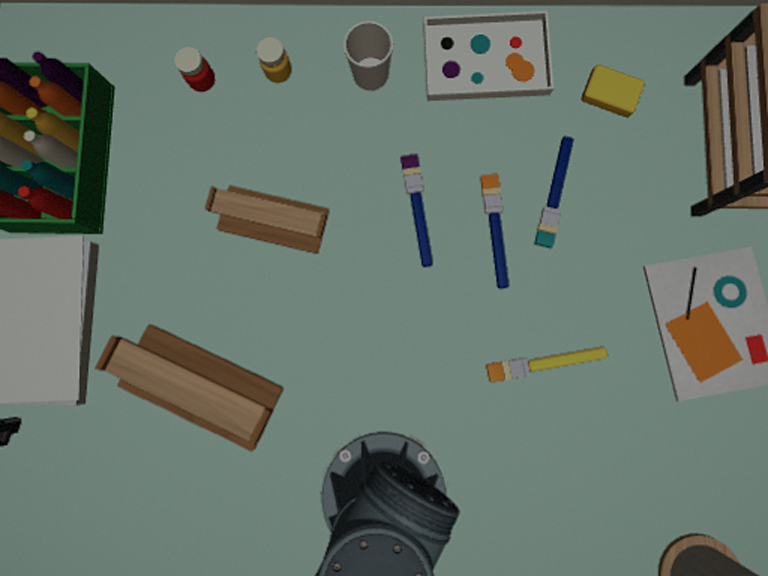

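View pics/scene0.png

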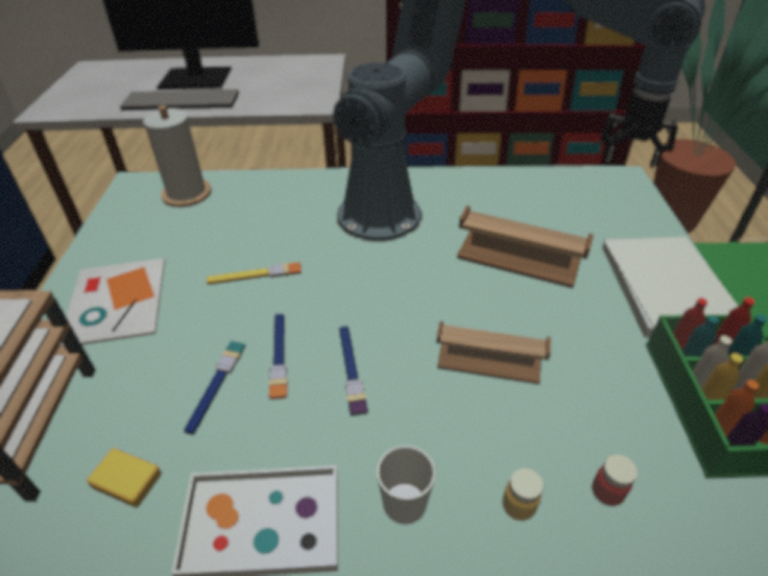

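The pictures (view scale 1.5) show:
- **Brush candidates in the top view:** the blue-handled one with orange tip at about (495,230), and the yellow-handled look-alike at (545,364). The blue one fits. Purple (417,210) and teal (555,190) are bystanders.
- **Rests:** the one at (268,218) is smaller than the one at (190,390), so I'll use the smaller.

I'll confirm with one crop and measure edges in it.

```bash
python3 - <<'E'
from h import *
snap("top","crop1.png",(130,85,390,200),3)
im=ctrl.camera("top");hsv=cv2.cvtColor(im,cv2.COLOR_RGB2HSV)
sub=np.zeros(im.shape[:2],bool);sub[110:195,315:345]=1
bg=np.median(im[100:200,300:315].reshape(-1,3),axis=0)
m=(np.abs(im.astype(int)-bg).sum(2)>60)&sub
n,l,s,c=cv2.connectedComponentsWithStats(m.astype(np.uint8));k=1+s[1:,4].argmax()
ys,xs=np.where(l==k);W=np.array([onz("top",(x,y),.012) for x,y in zip(xs,ys)])[:,:2]
mu=W.mean(0);u=np.linalg.svd(W-mu)[2][0];u*=-1 if u[0]<0 else 1
t=(W-mu)@u;print("brush",mu.round(4),"dir",u.round(3),t.min(),t.max(),"bristle end",mu+u*t.max(),"origin from ends",mu+u*(t.max()-.105),mu+u*(t.min()+.115))
E
```

```text
brush [ 0.4789 -0.2028] dir [0.992 0.125] -0.10565539766434981 0.11527957825076843 bristle end [ 0.59327243 -0.18841272] origin from ends [ 0.48909439 -0.20152517] [ 0.48816673 -0.20164193]
```

View pics/crop1.png

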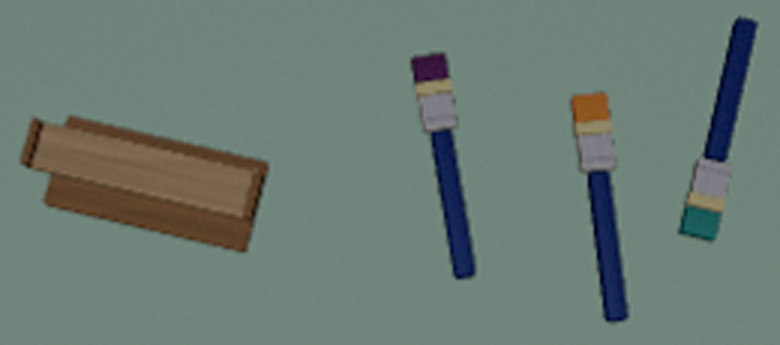

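The crop confirms it: blue handle with orange bristles at (600,205), the purple and teal brushes on either side, and the smaller rest at left. Next I fit the rest pose and check it with an overlay.

```bash
python3 - <<'E'
from h import *
from scipy.optimize import least_squares
px=np.array([(35,118),(23,163),(264,164),(247,218)])/3+[130,85]-1/3
for p in px: print(onz("top",p,.07).round(4))
C=np.array([(.022,.1,.07),(-.022,.1,.07),(.022,-.1,.07),(-.022,-.1,.07)])
def M(q,C):
    c,s=np.cos(q[2]),np.sin(q[2]);return C@np.array([[c,-s,0],[s,c,0],[0,0,1]]).T+[q[0],q[1],0]
f=lambda q,cy=1:(proj("top",M(q,C*[1,cy,1]))-px).ravel()
for L in(.1,):
    r=least_squares(f,[.49,.21,-.2]);print(r.x.round(4),r.fun.round(1))
r2=least_squares(lambda q:f(q[:3],q[3]),[.49,.21,-.2,1]);print("free length",r2.x.round(4),r2.fun.round(1))
k=6;im=cv2.resize(np.ascontiguousarray(ctrl.camera("top")[110:180,125:230,::-1]),None,fx=k,fy=k,interpolation=cv2.INTER_CUBIC)
im2=cv2.resize(np.ascontiguousarray(ctrl.camera("scene")[205:265,280:380,::-1]),None,fx=k,fy=k,interpolation=cv2.INTER_CUBIC)
for z,col in((.06,(0,255,0)),(.07,(0,0,255))):
    P=M(r.x,np.array([(.022,.1,z),(.022,-.1,z),(-.022,-.1,z),(-.022,.1,z)]))
    cv2.polylines(im,[np.int32((proj("top",P)-[125,110]+.5)*k)],True,col,1)
    cv2.polylines(im2,[np.int32((proj("scene",P)-[280,205]+.5)*k)],True,col,1)
cv2.imwrite("pics/ov.png",cv2.resize(np.vstack([im[:, :600],im2]),None,fx=.75,fy=.75))
o=ctrl.get_obs();print(o["time_s"],o["eef_pos"])
E
```

```text
[0.5439 0.3173 0.07  ]
[0.5021 0.3258 0.07  ]
[0.5041 0.1091 0.07  ]
[0.4547 0.1227 0.07  ]
[ 0.5011  0.2186 -0.2088] [ 2.   0.2  1.7  0.7 -2.7  0.8 -0.9 -1.5]
free length [ 0.5012  0.2187 -0.2105  1.051 ] [ 0.2 -0.3 -0.1  0.2 -0.9  1.2  0.8 -1.1]
0.5 [0.15824187 0.55280023 0.40465341]
```

View pics/ov.png

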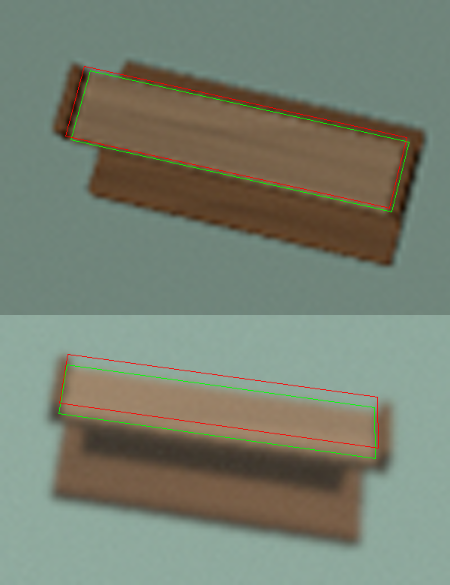

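The green beam outline fits in both views. rest_top is at about (0.501, 0.219, 0.06) with yaw −0.209, and the brush origin is (0.489, −0.202) with yaw 0.125. Time to move.

```bash
cat > to.py <<'E'
import sys
from h import *
from scipy.spatial.transform import Rotation as R
x,y,z,yaw=map(float,sys.argv[1:5])   # yaw = world yaw of tool y
o=ctrl.get_obs();w=o["eef_rot"];A=R.from_quat([w[1],w[2],w[3],w[0]])
Y=np.array([np.cos(yaw),np.sin(yaw),0]);Z=np.array([0,0,-1.]);T=R.from_matrix(np.c_[np.cross(Y,Z),Y,Z])
d=A.inv().apply(np.array([x,y,z])-o["eef_pos"])*1e3
print("t",round(o["time_s"],2),"pos",np.round(o["eef_pos"],4),"shift",d.round(1),"len",round(np.linalg.norm(d)),"turn",(A.inv()*T).as_rotvec().round(3),"F",np.round(o["wrist_force"],1),"open",round(o["opening"],3),"gf",round(o["grasp_force"],1),"tip",ctrl.tip_reach)
E
python3 to.py .489 -.202 .28 1.696
```

```text
t 0.5 pos [0.1582 0.5528 0.4047] shift [-525.7 -634.6  124.7] len 833 turn [-0.    -0.    -0.404] F [ 0.2 -0.4  0.2] open 1.002 gf 0.0 tip 0.1734
```

```bash
python3 -m pendant '[[[0.5,-25,-30,0,0,0,0],[0.5,-50,-60,0,0,0,0],[0.5,-75,-90,0,0,0,0],[0.5,-100,-120,0,0,0,0],[0.5,-125,-150,0,0,0,0]]]'; python3 -m pendant '[[[0.5,-25,-30,0,0,0,0],[0.5,-50,-60,0,0,0,0],[0.5,-75,-90,0,0,0,0],[0.5,-100,-120,0,0,0,0],[0.5,-125,-150,0,0,0,0]]]'; python3 -m pendant '[[[0.5,-25,-30,0,0,0,0],[0.5,-50,-60,0,0,0,0],[0.5,-75,-90,0,0,0,0],[0.5,-100,-120,0,0,0,0],[0.5,-125,-150,0,0,0,0]]]'; python3 to.py .489 -.202 .25 1.696
```

```text
time_s: 0.92
eef_pos: [0.2372, 0.3727, 0.4047]
eef_rot: [0.0, 0.138, 0.99, 0.0]
wrist_force: [0.5, -0.2, 0.3]
opening: 0.501
grasp_force: 0.0
time_s: 1.33
eef_pos: [0.3161, 0.1939, 0.4051]
eef_rot: [0.001, 0.139, 0.99, 0.0]
wrist_force: [1.2, 0.3, 0.5]
opening: 0.5
grasp_force: 0.0
time_s: 1.75
eef_pos: [0.3951, 0.015, 0.4051]
eef_rot: [0.001, 0.139, 0.99, -0.0]
wrist_force: [-0.0, 0.9, -0.0]
opening: 0.5
grasp_force: 0.0
t 1.75 pos [0.3951 0.015  0.4051] shift [-149.8 -182.7  155.3] len 283 turn [-0.     0.001 -0.404] F [-0.   0.9 -0. ] open 0.5 gf 0.0 tip 0.1734
```

```bash
python3 -m pendant '[[[0.5,-25,-30,10,0,0,-0.1],[0.5,-50,-60,20,0,0,-0.2],[0.5,-75,-90,30,0,0,-0.3],[0.5,-100,-120,40,0,0,-0.4],[0.5,-125,-150,50,0,0,-0.4]]]'; python3 to.py .489 -.202 .22 1.696
```

```text
time_s: 2.17
eef_pos: [0.4742, -0.1637, 0.3543]
eef_rot: [0.0, -0.063, 0.998, -0.0]
wrist_force: [0.8, -0.3, 0.2]
opening: 0.501
grasp_force: 0.0
t 2.17 pos [ 0.4742 -0.1637  0.3543] shift [ -9.8 -39.8 134.4] len 140 turn [-0.     0.001  0.001] F [ 0.8 -0.3  0.2] open 0.501 gf 0.0 tip 0.1734
```

```bash
python3 -m pendant '[[[0.5,-5,-20,30,0,0,0],[0.5,-10,-40,60,0,0,0],[0.5,-10,-40,90,0,0,0],[0.5,-10,-40,120,0,0,0],[0.5,-10,-40,135,0,0,0]]]'; python3 to.py .489 -.202 .177 1.696; python3 - <<'E'
from h import *
a=ctrl.camera("top")[90:200,280:400,::-1];b=ctrl.camera("scene")[190:290,110:230,::-1]
cv2.imwrite("pics/close.png",cv2.resize(np.hstack([a[:100],b]),None,fx=3.2,fy=3.2,interpolation=cv2.INTER_CUBIC))
E
```

```text
time_s: 2.58
eef_pos: [0.4872, -0.1999, 0.2159]
eef_rot: [-0.002, -0.06, 0.998, 0.002]
wrist_force: [-0.2, 1.6, -0.0]
opening: 0.502
grasp_force: 0.0
t 2.58 pos [ 0.4872 -0.1999  0.2159] shift [-1.6 -2.5 38.9] len 39 turn [ 0.003 -0.004 -0.005] F [-0.2  1.6 -0. ] open 0.502 gf 0.0 tip 0.1734
```

View pics/close.png

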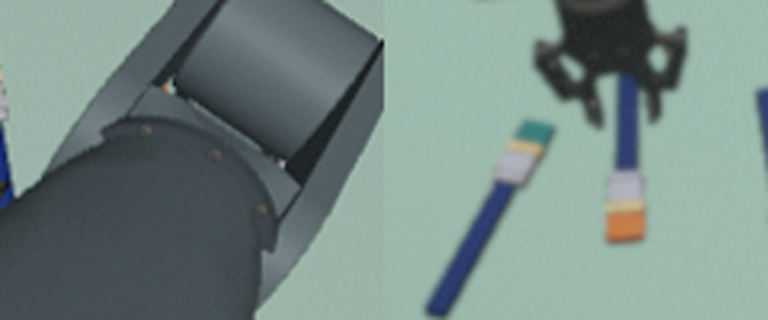

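The scene half shows the fingers straddling the blue handle at about (625,100). I'll descend, then close.

```bash
python3 -m pendant '[[[0.5,-1,-1,20,0,0,0],[0.5,-1,-1,30,0,0,0],[0.5,-1,-1,36,0,0,0],[0.5,-1,-1,38,0,0,0],[0.5,-1,-1,38,0,0,0]]]'; python3 -m pendant '[[[0.2,0,0,0,0,0,0],[0.1,0,0,0,0,0,0],[0,0,0,0,0,0,0],[0,0,0,0,0,0,0],[0,0,0,0,0,0,0]]]'; python3 to.py .489 -.202 .177 1.696
```

```text
time_s: 3.1
eef_pos: [0.4898, -0.2009, 0.182]
eef_rot: [-0.0, -0.061, 0.998, 0.0]
wrist_force: [-0.1, -1.1, -0.3]
opening: 0.5
grasp_force: 0.0
time_s: 3.52
eef_pos: [0.4902, -0.2013, 0.183]
eef_rot: [0.001, -0.061, 0.998, -0.001]
wrist_force: [-0.5, 0.4, 5.7]
opening: 0.23
grasp_force: 58.8
t 3.52 pos [ 0.4902 -0.2013  0.183 ] shift [ 1.3 -0.6  6. ] len 6 turn [-0.001  0.001 -0.004] F [-0.5  0.4  5.7] open 0.23 gf 58.8 tip 0.1734
```

```bash
python3 -m pendant '[[[0,0,0,-10,0,0,0],[0,0,0,-30,0,0,0],[0,0,0,-60,0,0,0],[0,0,0,-90,0,0,0],[0,0,0,-120,0,0,0]]]'; python3 to.py .501 .2186 .30 1.362; python3 - <<'E'
from h import *
snap("scene","lift.png",(100,120,300,270),3)
E
```

```text
time_s: 3.93
eef_pos: [0.4894, -0.2008, 0.3035]
eef_rot: [-0.0, -0.061, 0.998, 0.0]
wrist_force: [2.0, -0.1, -0.2]
opening: 0.228
grasp_force: 58.9
t 3.93 pos [ 0.4894 -0.2008  0.3035] shift [-62.2 414.9   3.6] len 420 turn [ 0.   -0.    0.33] F [ 2.  -0.1 -0.2] open 0.228 gf 58.9 tip 0.1734
```

View pics/lift.png

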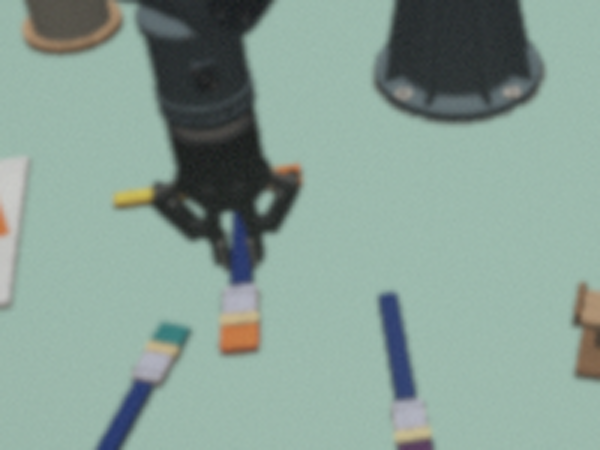

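The brush is held and level, bristles at about (240,335), and the other two haven't moved. Carry it to the rest.

```bash
python3 -m pendant '[[[0,-3,20,0,0,0,0],[0,-8,50,0,0,0,0.03],[0,-13,85,0,0,0,0.06],[0,-18,120,0,0,0,0.1],[0,-23,155,0,0,0,0.14]]]'; python3 to.py .501 .2186 .30 1.362;
```

```text
time_s: 4.4
eef_pos: [0.4934, -0.043, 0.3024]
eef_rot: [0.0, 0.011, 1.0, -0.0]
wrist_force: [-0.2, 0.7, -0.6]
opening: 0.225
grasp_force: 58.9
t 4.4 pos [ 0.4934 -0.043   0.3024] shift [ -1.9 261.7   2.3] len 262 turn [-0.     0.001  0.187] F [-0.2  0.7 -0.6] open 0.225 gf 58.9 tip 0.1734
```

```bash
python3 -m pendant '[[[0,0,35,0,0,0,0.05],[0,0,70,0,0,0,0.1],[0,-1,105,0,0,0,0.15],[0,-1,140,0,0,0,0.187],[0,-1,170,0,0,0,0.187]]]'; python3 to.py .501 .2186 .30 1.362;
```

```text
time_s: 4.82
eef_pos: [0.4975, 0.1278, 0.3024]
eef_rot: [0.0, 0.103, 0.995, 0.0]
wrist_force: [1.3, -1.2, -0.6]
opening: 0.227
grasp_force: 59.0
t 4.82 pos [0.4975 0.1278 0.3024] shift [15.3 89.6  2.5] len 91 turn [0.001 0.001 0.002] F [ 1.3 -1.2 -0.6] open 0.227 gf 59.0 tip 0.1734
```

```bash
python3 -m pendant '[[[0,5,30,0,0,0,0],[0,10,60,0,0,0,0],[0,15,85,10,0,0,0],[0,15,90,30,0,0,0],[0,15,90,44,0,0,0]]]';python3 -m pendant '[[[0,0,0,3,0,0,0],[0,0,0,3,0,0,0]]]'; python3 to.py .501 .2186 .243 1.362;python3 - <<'E'
from h import *
snap("scene","over.png",(250,150,420,275),4)
E
```

```text
time_s: 5.23
eef_pos: [0.5013, 0.2189, 0.2576]
eef_rot: [0.001, 0.101, 0.995, 0.0]
wrist_force: [-1.1, -1.6, -0.8]
opening: 0.228
grasp_force: 59.0
time_s: 5.4
eef_pos: [0.501, 0.2168, 0.2539]
eef_rot: [-0.001, 0.103, 0.995, -0.0]
wrist_force: [-0.2, 0.6, -0.8]
opening: 0.232
grasp_force: 59.0
t 5.4 pos [0.501  0.2168 0.2539] shift [ 0.4  1.8 10.9] len 11 turn [-0.001 -0.002  0.003] F [-0.2  0.6 -0.8] open 0.232 gf 59.0 tip 0.1734
```

View pics/over.png

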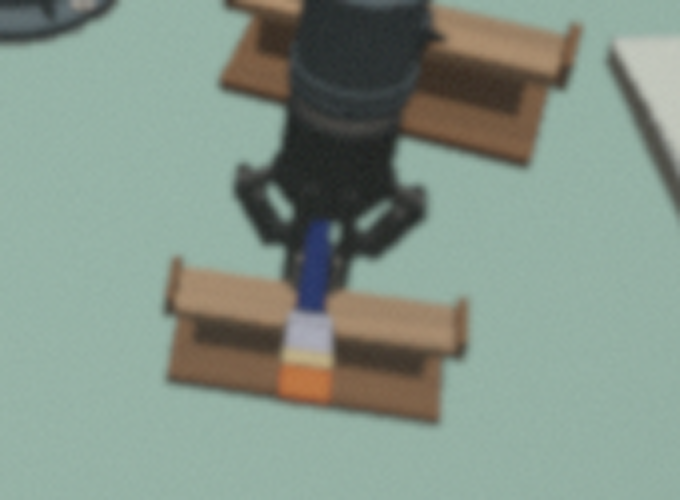

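The brush sits centred over the smaller rest's beam, at about (310,300), and lies across it. Lower it gently while watching the force.

```bash
python3 -m pendant '[[[0,0,0,3,0,0,0],[0,0,0,5,0,0,0],[0,0,0,7,0,0,0],[0,0,0,8,0,0,0],[0,0,0,8,0,0,0]]]';python3 -m pendant '[[[0,0,0,1,0,0,0],[0,0,0,1,0,0,0],[0,0,0,1,0,0,0]]]';python3 -m pendant '[[[0,0,0,1,0,0,0],[0,0,0,1,0,0,0],[0,0,0,1,0,0,0]]]'; python3 to.py .501 .2186 .243 1.362
```

```text
time_s: 5.87
eef_pos: [0.5017, 0.2166, 0.2467]
eef_rot: [-0.0, 0.103, 0.995, 0.0]
wrist_force: [0.1, 0.2, -0.3]
opening: 0.23
grasp_force: 59.0
time_s: 6.12
eef_pos: [0.5017, 0.2167, 0.2457]
eef_rot: [-0.0, 0.103, 0.995, -0.0]
wrist_force: [-0.6, -1.0, -0.7]
opening: 0.229
grasp_force: 59.0
time_s: 6.37
eef_pos: [0.5016, 0.2168, 0.2446]
eef_rot: [-0.0, 0.103, 0.995, -0.0]
wrist_force: [-1.2, 0.6, -1.2]
opening: 0.228
grasp_force: 59.0
t 6.37 pos [0.5016 0.2168 0.2446] shift [1.  1.6 1.6] len 3 turn [-0.    -0.     0.003] F [-1.2  0.6 -1.2] open 0.228 gf 59.0 tip 0.1734
```

```bash
python3 -m pendant '[[[0,0,0,1,0,0,0],[0,0,0,1,0,0,0],[0,0,0,1,0,0,0]]]';python3 -m pendant '[[[0,0,0,1,0,0,0],[0,0,0,1,0,0,0],[0,0,0,1,0,0,0]]]'
```

```text
time_s: 6.62
eef_pos: [0.5016, 0.2168, 0.2436]
eef_rot: [-0.0, 0.103, 0.995, -0.0]
wrist_force: [-0.5, -0.3, -0.0]
opening: 0.227
grasp_force: 59.0
time_s: 6.87
eef_pos: [0.5018, 0.2168, 0.243]
eef_rot: [0.0, 0.103, 0.995, 0.0]
wrist_force: [-1.8, 0.1, 2.5]
opening: 0.226
grasp_force: 59.4
```

Contact at z 0.243, with 2.5 N upward. Release slowly and back off straight up.

```bash
python3 -m pendant '[[[0.25,0,0,0.5,0,0,0],[0.3,0,0,0.5,0,0,0],[0.35,0,0,0.5,0,0,0],[0.45,0,0,0.5,0,0,0],[0.5,0,0,0.5,0,0,0]]]';python3 -m pendant '[[[0.5,0,0,-5,0,0,0],[0.5,0,0,-20,0,0,0],[0.5,0,0,-50,0,0,0],[0.5,0,0,-90,0,0,0],[0.5,0,0,-130,0,0,0]]]';python3 -m pendant '[[[0.5,0,-35,0,0,0,0],[0.5,0,-70,0,0,0,0],[0.5,0,-110,0,0,0,0],[0.5,0,-150,0,0,0,0],[0.5,0,-190,0,0,0,0]]]'; python3 - <<'E'
from h import *
a=ctrl.camera("top")[100:190,120:240,::-1];b=ctrl.camera("scene")[195:285,270:390,::-1]
cv2.imwrite("pics/end.png",cv2.resize(np.hstack([a,b]),None,fx=3.3,fy=3.3,interpolation=cv2.INTER_CUBIC))
E
```

```text
time_s: 7.28
eef_pos: [0.5016, 0.2168, 0.242]
eef_rot: [-0.0, 0.103, 0.995, -0.0]
wrist_force: [0.5, 0.0, 0.8]
opening: 0.501
grasp_force: 0.0
time_s: 7.7
eef_pos: [0.5011, 0.2166, 0.373]
eef_rot: [-0.001, 0.103, 0.995, -0.0]
wrist_force: [0.9, 0.6, 0.4]
opening: 0.5
grasp_force: 0.0
time_s: 8.12
eef_pos: [0.462, 0.0295, 0.3728]
eef_rot: [0.001, 0.102, 0.995, -0.0]
wrist_force: [0.2, -0.4, -0.7]
opening: 0.499
grasp_force: 0.0
```

View pics/end.png

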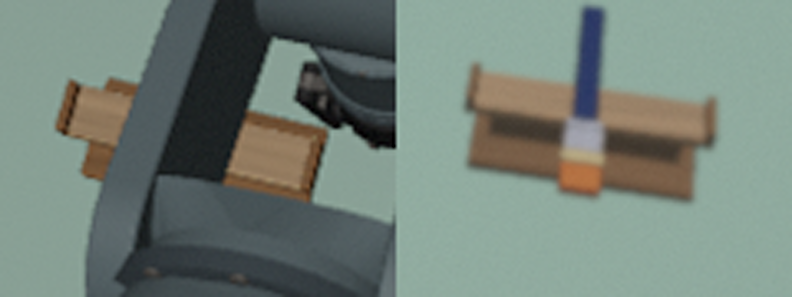

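In the scene view the brush lies alone across the rest, centred at about (590,110); the arm hides it in the top view. I'll clear the arm and check level and alignment.

```bash
python3 -m pendant '[[[0.5,0,-40,0,0,0,0],[0.5,0,-80,0,0,0,0],[0.5,0,-120,0,0,0,0],[0.5,0,-160,0,0,0,0],[0.5,0,-200,0,0,0,0]]]'; python3 - <<'E'
from h import *
k=5;out=[]
c,s=np.cos(-.209),np.sin(-.209);B=np.array([.501,.2168,0])
def at(x,y,z):return B+[c*x-s*y,s*x+c*y,z]
P=[at(-.115,-.011,.074),at(.03,-.011,.074),at(.105,-.017,.073),at(.105,.017,.073),at(.03,.011,.074),at(-.115,.011,.074)]
for cam,(x,y) in(("top",(150,100)),("scene",(290,185))):
    im=cv2.resize(np.ascontiguousarray(ctrl.camera(cam)[y:y+90,x:x+75,::-1]),None,fx=k,fy=k,interpolation=cv2.INTER_CUBIC)
    cv2.polylines(im,[np.int32((proj(cam,P)-[x,y]+.5)*k)],True,(0,255,0),1);out.append(im)
cv2.imwrite("pics/fin.png",np.hstack(out))
E
```

```text
time_s: 8.63
eef_pos: [0.4215, -0.1661, 0.3727]
eef_rot: [0.001, 0.102, 0.995, -0.0]
wrist_force: [0.8, -0.0, 0.1]
opening: 0.502
grasp_force: 0.0
```

View pics/fin.png

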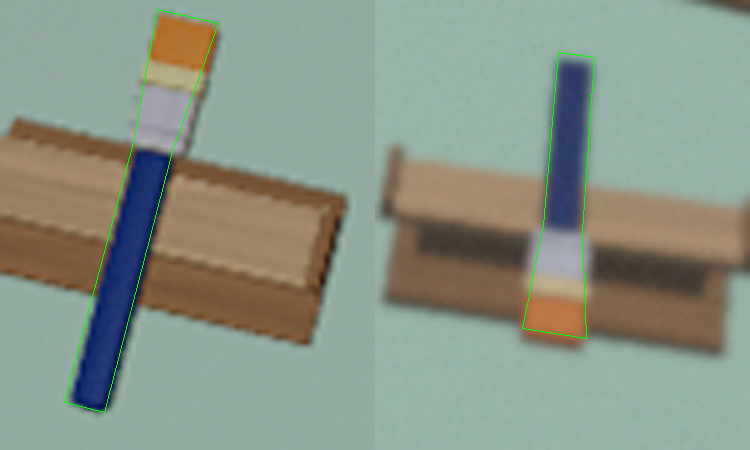

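The predicted outline of a level brush matches both views within about 1–2 px at both ends, so it is level, aligned and centred on the rest.

```bash
python3 -c "
from bench import ctrl
print(ctrl.hand_in())"
```

```text
the job is handed in; nothing more can be done
None
```

I set the orange brush down across the smaller wooden rest, where it lay level and on its own in the last camera check, and handed the job in at about 9 s; the hand-in gave no verdict back, and the teal and purple brushes were not touched.

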